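# Interleave slate plinths with a cork sheet

### The job

Pack two slate slabs with cork between them: slide the cork sheet, without lifting it off its support, from the raised shelf of the packing stand over the slate slab lying in the stand, until it is up against the two wooden stops and centred along the slab's length. Then set the other long slate slab down gently on the cork, squarely above the lower one. Leave the lower slab in its place, and do not disturb the short slab or the terrarium jar.

Things in the scene. Friction and masses are not known exactly. Their poses are not given: they have to be found in the camera images.
- stand: Fixed low plywood packing stand, turned a little on the table. Origin on the table under the centre of the nest, where the lower slab lies on a floor 6 mm high; z up, x along the slab's length, +y from the shelf to the stops. Outer size about 220 (x) x 242 mm (y).
- shelf (a point): Centre of the top of the stand's raised shelf, 23 mm above the table; axes as the stand's. The shelf is 220 (x) x 145 mm (y), from y = -187 to -42 mm of the stand; a 14 mm gap in y parts it from the lower slab, whose top is 1 mm lower.
- stops (a point): Midway between the stand's two wooden stops, on the line of their faces (stand y = +40 mm), at their top, 28 mm above the table, lower than the sheet's top when in place; axes as the stand's. Stops at x = -50 and +50 mm, 16 mm wide in x, 15 mm thick.
- nest (a point): Point of the stand at the centre of the lower slab's top, 22 mm above the table; axes as the stand's. With the sheet against the stops the sheet's origin is 2 mm to +y of this point.
- lower_slab: Dark slate slab 120 x 56 x 16 mm (x, y, z), about 0.3 kg, loose, in the stand's nest with 1.5 mm play. Origin at the centre of its underside, x along its length.
- sheet: Stiff cork separator sheet 140 x 76 x 8 mm (x, y, z), about 30 g, lying loose on the stand's shelf, off centre and askew. Origin at the centre of its underside, x along its length.
- upper_slab: The other long dark slate slab, 120 x 56 x 16 mm (x, y, z), about 0.3 kg, lying flat and loose on the table to the left or to the right of the stand. Origin at the centre of its underside, x along its length.
- short_slab: A shorter slate slab, 80 x 56 x 16 mm, lying on the table on the other side of the stand. Not to be used. Origin at the centre of its underside.
- jar: Open glass terrarium jar, 124 mm across, 112 mm tall, beyond the stand to the left. Origin at the centre of its underside.
Mind the look-alikes: they are no part of the job. Several things have the shape of the sheet; the one meant has the colours described above.

How it is judged:
On the way, in this order (a step that is already met when the one before it is completed fails the run):
1. the cork sheet lies over the lower slab, against the stops and centred, before the upper slab is on it (x of sheet in the frame of lower_slab between -0.012 and 0.012 m and y of sheet in the frame of nest between -0.006 and 0.009 m and z of sheet in the frame of nest between -0.003 and 0.004 m and angle between the x axis of sheet and the x axis of lower_slab, either way round below 0.1 rad and angle between sheet's own z axis and vertical below 0.06 rad and contact force between upper_slab and sheet below 0.05 N), for 0.2 s.
2. the upper slab lies on the cork, squarely above the lower slab (x of upper_slab in the frame of lower_slab between -0.012 and 0.012 m and y of upper_slab in the frame of lower_slab between -0.012 and 0.012 m and z of upper_slab in the frame of lower_slab between 0.021 and 0.028 m and angle between the x axis of upper_slab and the x axis of lower_slab, either way round below 0.12 rad and angle between upper_slab's own z axis and vertical below 0.06 rad), for 0.2 s.
At the end, for the whole second after the job is handed in: Lower slab in its nest (6 mm). Cork flat on it: within 12 mm of centre along its length, within 8 mm of the stops, parallel within 0.1 rad. Upper slab flat on the cork, within 12 mm of the lower slab's centre along length and width, parallel within 0.12 rad. All at rest (all of step 2 and x of sheet in the frame of lower_slab between -0.012 and 0.012 m and y of sheet in the frame of nest between -0.006 and 0.009 m and z of sheet in the frame of nest between -0.003 and 0.004 m and angle between the x axis of sheet and the x axis of lower_slab, either way round below 0.1 rad and angle between sheet's own z axis and vertical below 0.06 rad and x of lower_slab in the frame of stand between -0.006 and 0.006 m and y of lower_slab in the frame of stand between -0.006 and 0.006 m and z of lower_slab in the frame of stand between 0.003 and 0.009 m and linear speed of each of sheet, upper_slab below 0.01 m/s); the robot touches nothing.
It fails at once if the cork sheet is lifted off its support (more than 30 mm above the nest) or tipped up (z of sheet in the frame of nest above 0.03 m or angle between sheet's own z axis and vertical above 0.5 rad).
It fails at once if the upper slab is dropped (comes down over the lower slab faster than 0.3 m/s) or pressed on the cork with over 40 N (contact force between upper_slab and sheet above 40 N or (horizontal distance between upper_slab and lower_slab below 0.05 m and z of upper_slab in the frame of lower_slab below 0.045 m and linear speed of upper_slab above 0.3 m/s)).
It fails at once if the lower slab is pushed out of its place (distance of lower_slab from where it was at the start of the episode above 0.012 m).
It fails at once if the short slab or the jar is moved by more than 30 mm (distance of any of short_slab, jar from where it was at the start of the episode above 0.03 m).
It also fails if it takes over 72 s, if anything falls off the work surface, if the arm or the gripper's body presses on something with over 40 N, if the wrist force passes 120 N, or if a joint passes its speed limit or range.

### The arm

A 6-joint arm with a two-finger parallel gripper is mounted at the origin on the work surface. World frame = base frame: x ahead of the robot, y to its left, z up, the work surface at z = 0. Lengths are in m, angles in rad, forces in N, time in s.
With the tool pointing down it reaches from about 0.275 to 0.75 m from the base axis. Payload 10.2 kg.
Tool frame: the origin (TCP) lies between the finger pads; the fingertips stand 8 mm ahead of it and the grasp point (between the pads) lies 11 mm behind it; z points along the fingers, y is the line along which they close (so a half turn about z gives the same grasp; the last joint's range is limited). The gripper opens to 88 mm and grips with 3 to 60 N. Pads are 18 mm wide; open, the fingers measure 123 mm over their backs; the gripper's body (75 mm by 187 mm) begins 45 mm behind the grasp point.
Start: joints at [-1.36, 0.313, 1.498, -0, 1.331, -0.223], TCP at [0.221, -0.476, 0.247] pointing down, gripper open.
Joint ranges: [-2.94, 2.94], [-0.97, 2.17], [0.19, 2.56], [-1.23, 4.37], [0.02, 3.11], [-2.88, 2.88]. Speed limits (rad/s): [2.39, 2.39, 3.01, 3.14, 3.14, 3.14].

### API

Orientations are given as a unit quaternion [x, y, z, w].
In Python, from station import sensors, capture, bot, silhouettes gives the robot as it stands.
- The arm moves only by the tool move_arm, never from a script. Its argument "targets" is a list of rows, each an object of numbers: "wx", "wy", "wz": the turn, a rotation vector about the tool's x, y, z in degrees; "dx", "dy", "dz": the shift along the tool's x, y, z in cm; "jaw": the opening, from 0 (shut) to 1 (fully open). In form: [{"wx": .., "wy": .., "wz": .., "dx": .., "dy": .., "dz": .., "jaw": ..}, ...]. A call has exactly 10 rows; each row shifts and turns the commanded pose from where the row before left it, along the tool's axes as they then stand; what a row does not reach is not made up. A row lasts 1/10 s, in which the tool goes at most 50 mm and 8.59 degrees, less where a joint would pass 70% of its speed; a pose out of reach is approached as far as the arm can. A call is refused whole if a number of a shift passes 5 or a number of a turn 8.59, either way. A call with a gripper value outside its range is refused whole. The fingers move at their own pace and stop on an object; the grip force is fixed at half the most. Time passes only in rows, so rows that do not move let the fingers close, or fill a call up. It gives the time, the measured TCP pose, the force, the opening and the grip force at its end, in the units of the state.
- sensors.get_state(): the state, without advancing time (a new reading comes with each control period).
- capture(name): name is "scene" or "top" or "wrist"; returns a dict with "color" (420x560x3 uint8, blue, green, red), "depth" (420x560 float32, m along the optical axis (not along the pixel's ray), 0 where there is no reading), "fx", "fy", "cx", "cy" (pixels), "pose" (4x4, takes a point from camera to world coordinates); the wrist camera has in their place "hand_eye" (4x4, takes a point from camera to tool coordinates, whose origin is the TCP and whose axes are the flange's). Camera axes: x right, y down, z forward; pixel columns grow to the right and rows downward; lengths in m; the calibration is good to about 2 mm. A picture is of the moment at which its call begins: read the wrist's pose just before it.
- bot.finish_job(): hands the job in; it is judged then, once.
Trained networks look in a picture, given as the dict that the camera call returned (one of the last four; its "shot" number tells which), for a name from the list of things; names that differ only in an ending like _2 or _b are one class to them, and where a whole thing is asked for, a point or a joint stands for the part that bears it (a point fixed in the world has none). Each returns a list of dicts, best first, with "conf" (0 to 1); they miss things now and then, are a little off and sometimes report something else, mostly with a low value. They report only what shows in the picture. A call takes as long as a camera call. They do not tell look-alikes from the thing itself.
- silhouettes(thing, picture): "region" (420x560 bool, what is visible of it) and "position" ([column, row] in pixels, amid what is visible of it).
The state is a dict: "t": time; "qpos": joint angles; "dq": joint speeds; "tau": joint torques, N m; "ee_pos": TCP position; "ee_rot": TCP orientation; "force": force on the tool from outside, world axes, zero at the start; "torque": the same for the moment, N m; "finger_gap": finger opening in m; "gripper_force": force on a finger pad.
Only numpy, scipy, OpenCV 4.12 (cv2) and the standard library are available. Lean on these libraries where they do the work, as an engineer would, in place of code of your own. Each camera call takes 0.05 s, during which the arm holds its last target. There are 200 camera calls.

## Working session

There is one attempt and no reset: what is moved stays moved. The work goes in short steps, Python scripts to look and compute and a tool call to move; the robot and the scene stay as the last step left them, time stands still between calls to the robot, and variables do not carry over. Pictures are saved under pics/ and viewed, at most 10 in all, crops included, and the job is handed in when it is done.

Besides the shell and the picture viewer there is one more tool, called after ">>>" as name(argument=value, ...) on one line, values as JSON. move_arm: Moves the arm, as the interface text tells. Its arguments: {"type":"object","properties":{"targets":{"type":"array","items":{"type":"object","properties":{"wx":{"type":"number"},"wy":{"type":"number"},"wz":{"type":"number"},"dx":{"type":"number"},"dy":{"type":"number"},"dz":{"type":"number"},"jaw":{"type":"number"}}}}},"required":["targets"]}

```bash
mkdir -p pics; ls; cat > h.py <<'E'
import numpy as np, cv2
from scipy.spatial.transform import Rotation as R
from station import sensors, capture, bot, silhouettes
def shot(name):
    s=sensors.get_state(); p=capture(name)
    if name=='wrist':
        T=np.eye(4);T[:3,:3]=R.from_quat(s['ee_rot']).as_matrix();T[:3,3]=s['ee_pos']
        p['T']=T@np.array(p['hand_eye'])
    else: p['T']=np.array(p['pose'])
    return p
def cloud(p):
    v,u=np.mgrid[:420,:560]; z=p['depth']
    c=np.stack([(u-p['cx'])/p['fx']*z,(v-p['cy'])/p['fy']*z,z],-1)
    w=c@p['T'][:3,:3].T+p['T'][:3,3]; w[z<=0]=np.nan
    return w
def rect(pts):
    (c,sz,a)=cv2.minAreaRect((pts*1000).astype(np.float32))
    if sz[0]<sz[1]: sz=sz[::-1];a+=90
    return np.round(c,1),np.round(sz,1),round((a+90)%180-90,1)
E
python3 - <<'E'
from h import *
a=shot('scene');b=shot('top')
cv2.imwrite('pics/a.png',a['color']);cv2.imwrite('pics/b.png',b['color'])
for n,p in(('scene',a),('top',b)):
  W=cloud(p)
  for t in ['stand','sheet','lower_slab','upper_slab','short_slab','jar']:
    for d in silhouettes(t,p):
      m=d['region']; m2=cv2.erode(m.astype(np.uint8),np.ones((3,3)))>0
      q=W[m2];q=q[~np.isnan(q[:,0])]
      if len(q)<20: continue
      zt=np.median(q[:,2]); k=q[abs(q[:,2]-zt)<.004]
      print(n,t,round(d['conf'],2),np.round(d['position']),m.sum(),'z',np.round(np.percentile(q[:,2],[5,50,95])*1000,1),*rect(k[:,:2]))
print(sensors.get_state())
E
```

```text
pics
scene stand 0.98 [294. 266.] 2471 z [ 8.6 21.5 25.2] [563.5 -15.8] [234.6 211.4] -82.7
scene sheet 0.68 [284. 248.] 1047 z [26.1 29.8 33.1] [545.1 -44.9] [135.2  73.6] 5.5
scene sheet 0.66 [370. 159.] 597 z [2.4 6.  9.9] [633.3 462.5] [131.9  71.2] -31.8
scene sheet 0.65 [250. 198.] 734 z [ 2.8  6.6 10.2] [335.9  81.5] [131.7  73.1] 24.6
scene sheet 0.63 [151. 288.] 1190 z [ 3.5  7.1 10.3] [ 253.  -347.6] [137.2  74.3] 47.5
scene lower_slab 0.83 [301. 226.] 635 z [16.6 20.5 24.1] [554.1  52.6] [114.2  55.5] 7.4
scene lower_slab 0.7 [296. 265.] 2600 z [ 8.7 21.5 25.2] [563.1 -15.8] [234.6 213.4] -82.8
scene upper_slab 0.62 [236. 313.] 820 z [11.6 15.  18.1] [ 521.2 -287.2] [116.7  49.9] -16.7
scene jar 0.74 [365. 195.] 1264 z [ 40.3  76.2 107.7] [693.4 242.9] [108.6 102.8] -47.8
top stand 0.87 [296. 183.] 3019 z [ 7.1 23.5 30. ] [561.2 -10.2] [235.7 218. ] -82.5
top sheet 0.97 [149. 170.] 1131 z [ 4.5 10.  15.7] [631.  466.5] [135.5  72.9] -29.5
top sheet 0.89 [414. 287.] 1060 z [ 3.4  9.1 14.8] [ 251.1 -345.7] [132.7  70.1] 44.5
top sheet 0.87 [311. 192.] 1130 z [26.8 32.7 38.4]
[... 443 characters left out ...]
] [109.3  79.4] -71.9
{'t': 0.7, 'qpos': array([-1.36038386e+00,  3.12933133e-01,  1.49770086e+00, -2.48888659e-06,
        1.33099206e+00, -2.23409175e-01]), 'dq': array([-0.00043126, -0.00125217,  0.00057496, -0.00051795,  0.00271789,
       -0.00113631]), 'tau': array([-8.68830211e-04, -4.02058375e+01, -2.52391237e+01,  6.94215694e-02,
        3.20297701e-02, -8.75210304e-06]), 'ee_pos': array([ 0.22066523, -0.4763834 ,  0.24670289]), 'ee_rot': array([ 9.76566878e-01,  2.15214155e-01, -1.10027824e-06, -1.67078870e-05]), 'force': array([ 0.12813155,  0.14207756, -0.27329756]), 'torque': array([-0.01227986, -0.05260824,  0.01528372]), 'gripper_force': 0.0, 'finger_gap': 0.08804931950110917}
```

View pics/b.png

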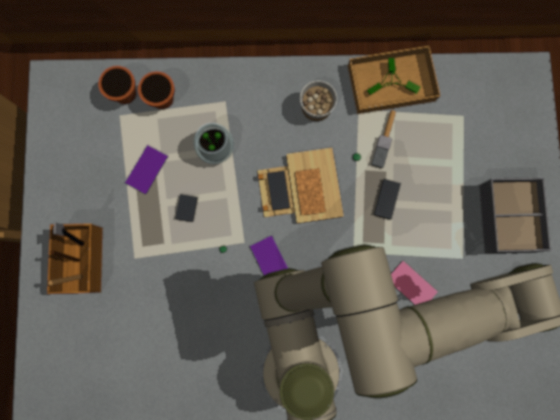

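View pics/a.png

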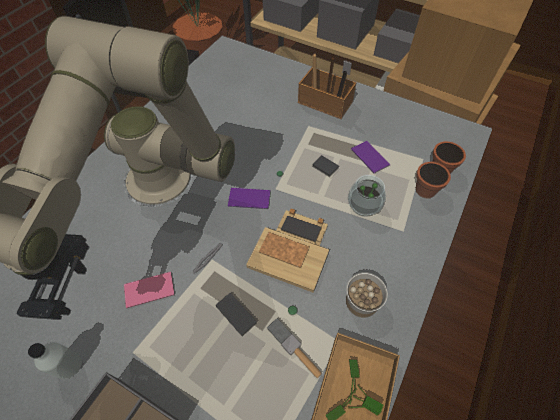

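The top and scene pictures agree. The brown cork sheet is on the shelf at top (311,192), the lower slab is in the nest at (278,190), and the upper slab is at right (387,199) with a spatula nearby at (380,150). The jar is at (213,142), and the purple and pink sheets are look-alikes. I'll move the wrist camera over the stand next.

>>> move_arm(targets=[{"wz": 5.8}, {"wz": 5.8}, {"wz": 5.8}, {"dx": 3.2, "dy": -3.58}, {"dx": 3.2, "dy": -3.58}, {"dx": 3.2, "dy": -3.58}, {"dx": 3.2, "dy": -3.58}, {"dx": 3.2, "dy": -3.58}, {"dx": 3.2, "dy": -3.58}, {"dx": 3.2, "dy": -3.58}])

```text
schema error: expected keys wx, wy, wz, dx, dy, dz, jaw
```

>>> move_arm(targets=[{"dx": 3.2, "dy": -3.58, "dz": -0.8}, {"dx": 3.2, "dy": -3.58, "dz": -0.8}, {"dx": 3.2, "dy": -3.58, "dz": -0.8}, {"dx": 3.2, "dy": -3.58, "dz": -0.8}, {"dx": 3.2, "dy": -3.58, "dz": -0.8}, {}, {}, {}, {}, {}])

```text
schema error: expected keys wx, wy, wz, dx, dy, dz, jaw
```

```bash
cat >> h.py <<'E'
def measure(p,names):
  W=cloud(p)
  for t in names:
    for d in silhouettes(t,p):
      m2=cv2.erode(d['region'].astype(np.uint8),np.ones((3,3)))>0
      q=W[m2];q=q[~np.isnan(q[:,0])]
      if len(q)<20: continue
      zt=np.median(q[:,2]); k=q[abs(q[:,2]-zt)<.005]
      print(t,round(d['conf'],2),np.round(d['position']),d['region'].sum(),'z',np.round(np.percentile(q[:,2],[5,50,95])*1000,1),*rect(k[:,:2]))
E
python3 - <<'E'
from h import *
s=sensors.get_state();print(s['ee_pos'],s['qpos'],R.from_quat(s['ee_rot']).as_matrix()[:,0])
p=shot('wrist');cv2.imwrite('pics/c.png',p['color']);measure(p,['sheet','lower_slab','stand'])
E
```

```text
[ 0.22066523 -0.4763834   0.24670289] [-1.36038386e+00  3.12933133e-01  1.49770086e+00 -2.48888659e-06
  1.33099206e+00 -2.23409175e-01] [9.07365735e-01 4.20342031e-01 5.04255702e-06]
sheet 0.93 [181. 105.] 8729 z [6.9 8.2 9.5] [ 249.1 -348. ] [136.4  74.6] 46.2
```

View pics/c.png

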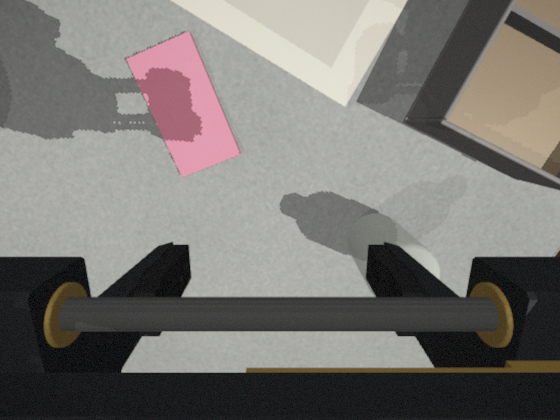

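The wrist view shows only the pink look-alike, because the stand is out of view from here. The moves were refused because every row needs all the keys, so I'm resending them in full.

>>> move_arm(targets=[{"wx": 0, "wy": 0, "wz": 5.8, "dx": 0, "dy": 0, "dz": 0, "jaw": 1}, {"wx": 0, "wy": 0, "wz": 5.8, "dx": 0, "dy": 0, "dz": 0, "jaw": 1}, {"wx": 0, "wy": 0, "wz": 5.8, "dx": 0, "dy": 0, "dz": 0, "jaw": 1}, {"wx": 0, "wy": 0, "wz": 0, "dx": 2.79, "dy": -3.91, "dz": 0, "jaw": 1}, {"wx": 0, "wy": 0, "wz": 0, "dx": 2.79, "dy": -3.91, "dz": 0, "jaw": 1}, {"wx": 0, "wy": 0, "wz": 0, "dx": 2.79, "dy": -3.91, "dz": 0, "jaw": 1}, {"wx": 0, "wy": 0, "wz": 0, "dx": 2.79, "dy": -3.91, "dz": 0, "jaw": 1}, {"wx": 0, "wy": 0, "wz": 0, "dx": 2.79, "dy": -3.91, "dz": 0, "jaw": 1}, {"wx": 0, "wy": 0, "wz": 0, "dx": 2.79, "dy": -3.91, "dz": 0, "jaw": 1}, {"wx": 0, "wy": 0, "wz": 0, "dx": 2.79, "dy": -3.91, "dz": 0, "jaw": 1}])

```text
t: 1.9
ee_pos: [0.3793, -0.1779, 0.247]
ee_rot: [0.998, 0.065, 0.0, 0.0]
force: [1.1, -0.8, -0.2]
finger_gap: 0.0879
gripper_force: 0.0
```

>>> move_arm(targets=[{"wx": 0, "wy": 0, "wz": 0, "dx": 2.79, "dy": -3.91, "dz": -1, "jaw": 1}, {"wx": 0, "wy": 0, "wz": 0, "dx": 2.79, "dy": -3.91, "dz": -1, "jaw": 1}, {"wx": 0, "wy": 0, "wz": 0, "dx": 2.79, "dy": -3.91, "dz": -1, "jaw": 1}, {"wx": 0, "wy": 0, "wz": 0, "dx": 2.79, "dy": -3.91, "dz": -1, "jaw": 1}, {"wx": 0, "wy": 0, "wz": 0, "dx": 0, "dy": 0, "dz": 0, "jaw": 1}, {"wx": 0, "wy": 0, "wz": 0, "dx": 0, "dy": 0, "dz": 0, "jaw": 1}, {"wx": 0, "wy": 0, "wz": 0, "dx": 0, "dy": 0, "dz": 0, "jaw": 1}, {"wx": 0, "wy": 0, "wz": 0, "dx": 0, "dy": 0, "dz": 0, "jaw": 1}, {"wx": 0, "wy": 0, "wz": 0, "dx": 0, "dy": 0, "dz": 0, "jaw": 1}, {"wx": 0, "wy": 0, "wz": 0, "dx": 0, "dy": 0, "dz": 0, "jaw": 1}])

```text
t: 2.9
ee_pos: [0.469, -0.0108, 0.2867]
ee_rot: [0.998, 0.064, -0.0, -0.0]
force: [0.2, -0.5, -0.2]
finger_gap: 0.088
gripper_force: 0.0
```

```bash
python3 - <<'E'
from h import *
s=sensors.get_state();print(s['ee_pos'],s['qpos'],R.from_quat(s['ee_rot']).as_matrix()[:,0])
p=shot('wrist');cv2.imwrite('pics/d.png',p['color']);measure(p,['sheet','lower_slab','stand'])
E
```

```text
[ 0.4690041  -0.01077443  0.28670039] [-2.73479690e-01  1.60110440e-01  1.58672498e+00 -1.59845795e-05
  1.39481855e+00  1.16858102e+00] [ 9.91724647e-01  1.28383098e-01 -6.25792036e-05]
sheet 0.83 [208. 251.] 4164 z [7.1 8.3 9.6] [334.7  82. ] [137.   73.3] 24.5
sheet 0.82 [314. 117.] 7674 z [30.  31.3 32.7] [542.4 -43.6] [137.1  73.6] 6.8
lower_slab 0.68 [233.  98.] 4994 z [20.8 22.2 23.6] [550.5  55.1] [117.6  55.4] 7.2
stand 0.75 [318.  53.] 20354 z [ 6.1 23.1 24.7] [557.7  -9.9] [240.5 215.7] -82.9
```

View pics/d.png

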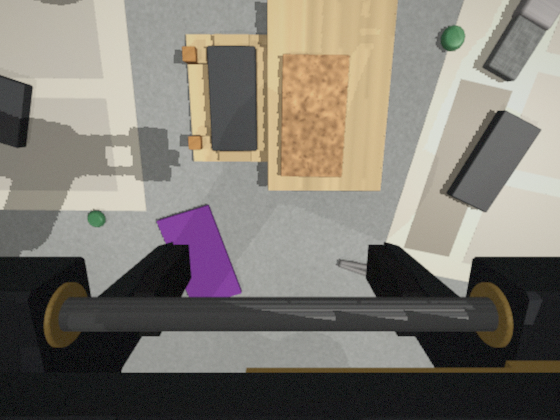

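The wrist view puts the cork sheet at (314,117) on the shelf, about 3° askew. The nested slab is at (233,98), and the two stops are at (189,54) and (195,142). The heights of 31 and 22 mm match the text. I'll straddle the sheet across its width.

>>> move_arm(targets=[{"wx": 0, "wy": 0, "wz": 0, "dx": 3.44, "dy": 2.1, "dz": 0, "jaw": 1}, {"wx": 0, "wy": 0, "wz": 0, "dx": 3.44, "dy": 2.1, "dz": 0, "jaw": 1}, {"wx": 0, "wy": 0, "wz": 0, "dx": 0, "dy": 0, "dz": 4, "jaw": 1}, {"wx": 0, "wy": 0, "wz": 0, "dx": 0, "dy": 0, "dz": 4, "jaw": 1}, {"wx": 0, "wy": 0, "wz": 0, "dx": 0, "dy": 0, "dz": 4, "jaw": 1}, {"wx": 0, "wy": 0, "wz": 0, "dx": 0, "dy": 0, "dz": 4, "jaw": 1}, {"wx": 0, "wy": 0, "wz": 0, "dx": 0, "dy": 0, "dz": 3, "jaw": 1}, {"wx": 0, "wy": 0, "wz": 0, "dx": 0, "dy": 0, "dz": 2, "jaw": 1}, {"wx": 0, "wy": 0, "wz": 0, "dx": 0, "dy": 0, "dz": 0, "jaw": 1}, {"wx": 0, "wy": 0, "wz": 0, "dx": 0, "dy": 0, "dz": 0, "jaw": 1}])

```text
t: 4.1
ee_pos: [0.5432, -0.0429, 0.0773]
ee_rot: [0.998, 0.065, 0.0, 0.0]
force: [0.5, -1.0, 0.6]
finger_gap: 0.0882
gripper_force: 0.0
```

```bash
python3 - <<'E'
from h import *
p=shot('wrist');cv2.imwrite('pics/e.png',p['color']);print(sensors.get_state()['ee_pos'])
E
```

```text
[ 0.54349086 -0.04301232  0.07795096]
```

View pics/e.png

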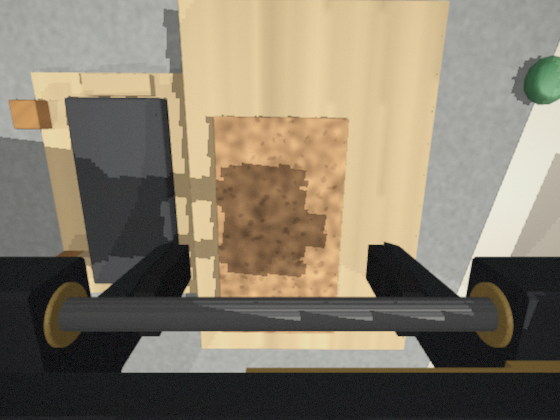

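The sheet lies between the open fingers, with its edges at columns 215 and 345. I'll go down and close.

>>> move_arm(targets=[{"wx": 0, "wy": 0, "wz": 0, "dx": 0, "dy": 0, "dz": 1, "jaw": 1}, {"wx": 0, "wy": 0, "wz": 0, "dx": 0, "dy": 0, "dz": 1, "jaw": 1}, {"wx": 0, "wy": 0, "wz": 0, "dx": 0, "dy": 0, "dz": 1, "jaw": 1}, {"wx": 0, "wy": 0, "wz": 0, "dx": 0, "dy": 0, "dz": 0.5, "jaw": 1}, {"wx": 0, "wy": 0, "wz": 0, "dx": 0, "dy": 0, "dz": 0.5, "jaw": 1}, {"wx": 0, "wy": 0, "wz": 0, "dx": 0, "dy": 0, "dz": 0.3, "jaw": 1}, {"wx": 0, "wy": 0, "wz": 0, "dx": 0, "dy": 0, "dz": 0.2, "jaw": 1}, {"wx": 0, "wy": 0, "wz": 0, "dx": 0, "dy": 0, "dz": 0, "jaw": 1}, {"wx": 0, "wy": 0, "wz": 0, "dx": 0, "dy": 0, "dz": 0, "jaw": 1}, {"wx": 0, "wy": 0, "wz": 0, "dx": 0, "dy": 0, "dz": 0, "jaw": 1}])

```text
t: 5.15
ee_pos: [0.5429, -0.0428, 0.0319]
ee_rot: [0.998, 0.065, 0.0, 0.0]
force: [0.2, -0.0, 0.5]
finger_gap: 0.0881
gripper_force: 0.0
```

>>> move_arm(targets=[{"wx": 0, "wy": 0, "wz": 0, "dx": 0, "dy": 0, "dz": 0, "jaw": 0.92}, {"wx": 0, "wy": 0, "wz": 0, "dx": 0, "dy": 0, "dz": 0, "jaw": 0.88}, {"wx": 0, "wy": 0, "wz": 0, "dx": 0, "dy": 0, "dz": 0, "jaw": 0.84}, {"wx": 0, "wy": 0, "wz": 0, "dx": 0, "dy": 0, "dz": 0, "jaw": 0.82}, {"wx": 0, "wy": 0, "wz": 0, "dx": 0, "dy": 0, "dz": 0, "jaw": 0.8}, {"wx": 0, "wy": 0, "wz": 0, "dx": 0, "dy": 0, "dz": 0, "jaw": 0.8}, {"wx": 0, "wy": 0, "wz": 0, "dx": 0, "dy": 0, "dz": 0, "jaw": 0.8}, {"wx": 0, "wy": 0, "wz": 0, "dx": 0, "dy": 0, "dz": 0, "jaw": 0.8}, {"wx": 0, "wy": 0, "wz": 0, "dx": 0, "dy": 0, "dz": 0, "jaw": 0.8}, {"wx": 0, "wy": 0, "wz": 0, "dx": 0, "dy": 0, "dz": 0, "jaw": 0.8}])

```text
t: 6.15
ee_pos: [0.5429, -0.0429, 0.0318]
ee_rot: [0.998, 0.065, 0.0, 0.0]
force: [-1.1, 0.4, 2.4]
finger_gap: 0.0753
gripper_force: 30.0
```

```bash
python3 - <<'E'
from h import *
for n in('wrist','scene'):
  p=shot(n);W=cloud(p);d=W-np.array([.5503,.0552,0]);c,s=.9917,.1284
  x=d[...,0]*c+d[...,1]*s;y=-d[...,0]*s+d[...,1]*c
  for y0 in range(-60,64,6):
    r=[]
    for x0 in(-70,-50,-20,0,20,40,50,56,70):
      m=(abs(x*1000-x0)<4)&(abs(y*1000-y0)<3); r.append(round(np.nanmedian(W[...,2][m])*1000,1) if m.sum()>1 else None)
    print(n,y0,r)
E
```

```text
wrist -60 [np.float64(31.3), None, np.float64(36.7), np.float64(124.6), np.float64(31.1), np.float64(31.1), np.float64(24.0), np.float64(23.2), np.float64(23.3)]
wrist -54 [np.float64(23.3), None, np.float64(57.4), np.float64(123.3), np.float64(23.2), np.float64(23.2), np.float64(23.2), np.float64(23.3), np.float64(23.2)]
wrist -48 [np.float64(23.3), None, np.float64(88.6), np.float64(112.1), np.float64(23.3), np.float64(23.2), np.float64(23.2), np.float64(23.1), np.float64(23.2)]
wrist -42 [np.float64(23.2), None, None, np.float64(111.8), np.float64(23.1), np.float64(23.0), np.float64(23.0), np.float64(23.0), np.float64(22.9)]
wrist -36 [None, None, np.float64(14.1), np.float64(111.6), np.float64(14.2), np.float64(14.2), np.float64(14.1), np.float64(14.1), np.float64(6.3)]
wrist -30 [None, None, np.float64(14.6), np.float64(14.6), np.float64(14.6), np.float64(14.6), np.float64(14.7), np.float64(14.7), np.float64(6.1)]
wrist -24 [None, None, np.float64(22.0), np.float64(22.1), np.float64(22.0), np.float64(22.0), np.float64(22.1), np.float64(22.0), np.float64(6.0)]
wrist -18 [None, No
[... 3927 characters left out ...]
np.float64(20.1), np.float64(21.2), np.float64(5.0)]
scene 30 [None, None, None, None, None, None, np.float64(17.0), np.float64(17.8), np.float64(4.6)]
scene 36 [None, None, None, None, None, None, np.float64(16.8), np.float64(16.8), np.float64(3.0)]
scene 42 [None, None, None, np.float64(7.4), np.float64(3.3), np.float64(2.4), np.float64(23.3), np.float64(25.2), np.float64(4.4)]
scene 48 [None, None, None, None, np.float64(4.6), np.float64(5.2), np.float64(26.6), np.float64(26.9), np.float64(5.4)]
scene 54 [None, None, None, np.float64(2.3), np.float64(5.7), None, None, None, None]
scene 60 [None, None, None, np.float64(-0.4), np.float64(-4.3), np.float64(1.2), None, None, np.float64(-0.7)]
```

The heights show a clear path: the slab is at 22 mm and the floor between the stops at 6 mm. I'll slide now.

>>> move_arm(targets=[{"wx": 0, "wy": 0, "wz": 0, "dx": 0.3, "dy": -0.6, "dz": 0, "jaw": 0.8}, {"wx": 0, "wy": 0, "wz": 0, "dx": 0.3, "dy": -1.2, "dz": 0, "jaw": 0.8}, {"wx": 0, "wy": 0, "wz": 0, "dx": 0.4, "dy": -1.2, "dz": 0, "jaw": 0.8}, {"wx": 0, "wy": 0, "wz": 0, "dx": 0.4, "dy": -1.2, "dz": 0, "jaw": 0.8}, {"wx": 0, "wy": 0, "wz": 0, "dx": 0.4, "dy": -1.2, "dz": 0, "jaw": 0.8}, {"wx": 0, "wy": 0, "wz": 0, "dx": 0.2, "dy": -1.2, "dz": 0, "jaw": 0.8}, {"wx": 0, "wy": 0, "wz": 0, "dx": 0, "dy": -1.2, "dz": 0, "jaw": 0.8}, {"wx": 0, "wy": 0, "wz": 0, "dx": 0, "dy": -1.0, "dz": 0, "jaw": 0.8}, {"wx": 0, "wy": 0, "wz": 0, "dx": 0, "dy": -0.5, "dz": 0, "jaw": 0.8}, {"wx": 0, "wy": 0, "wz": 0, "dx": 0, "dy": -0.2, "dz": 0, "jaw": 0.8}])

```text
t: 7.25
ee_pos: [0.5499, 0.0546, 0.0315]
ee_rot: [0.998, 0.065, -0.0, -0.0]
force: [0.8, -0.9, -0.6]
finger_gap: 0.0752
gripper_force: 30.0
```

>>> move_arm(targets=[{"wx": 0, "wy": 0, "wz": 0, "dx": 0, "dy": -0.1, "dz": 0, "jaw": 0.8}, {"wx": 0, "wy": 0, "wz": 0, "dx": 0, "dy": -0.1, "dz": 0, "jaw": 0.8}, {"wx": 0, "wy": 0, "wz": 0, "dx": 0, "dy": -0.1, "dz": 0, "jaw": 0.8}, {"wx": 0, "wy": 0, "wz": 0, "dx": 0, "dy": 0, "dz": 0, "jaw": 0.8}, {"wx": 0, "wy": 0, "wz": 0, "dx": 0, "dy": 0, "dz": 0, "jaw": 0.8}, {"wx": 0, "wy": 0, "wz": 0, "dx": 0, "dy": 0, "dz": 0, "jaw": 0.8}, {"wx": 0, "wy": 0, "wz": 0, "dx": 0, "dy": 0, "dz": 0, "jaw": 0.8}, {"wx": 0, "wy": 0, "wz": 0, "dx": 0, "dy": 0, "dz": 0, "jaw": 0.8}, {"wx": 0, "wy": 0, "wz": 0, "dx": 0, "dy": 0, "dz": 0, "jaw": 0.8}, {"wx": 0, "wy": 0, "wz": 0, "dx": 0, "dy": 0, "dz": 0, "jaw": 0.8}])

```text
t: 8.25
ee_pos: [0.5499, 0.0569, 0.0317]
ee_rot: [0.998, 0.065, -0.0, -0.0]
force: [-0.3, 0.6, 0.1]
finger_gap: 0.0751
gripper_force: 30.0
```

>>> move_arm(targets=[{"wx": 0, "wy": 0, "wz": 0, "dx": 0, "dy": -0.05, "dz": 0, "jaw": 0.8}, {"wx": 0, "wy": 0, "wz": 0, "dx": 0, "dy": -0.05, "dz": 0, "jaw": 0.8}, {"wx": 0, "wy": 0, "wz": 0, "dx": 0, "dy": 0, "dz": 0, "jaw": 0.8}, {"wx": 0, "wy": 0, "wz": 0, "dx": 0, "dy": 0, "dz": 0, "jaw": 0.85}, {"wx": 0, "wy": 0, "wz": 0, "dx": 0, "dy": 0, "dz": 0, "jaw": 0.9}, {"wx": 0, "wy": 0, "wz": 0, "dx": 0, "dy": 0, "dz": 0, "jaw": 0.95}, {"wx": 0, "wy": 0, "wz": 0, "dx": 0, "dy": 0, "dz": 0, "jaw": 1}, {"wx": 0, "wy": 0, "wz": 0, "dx": 0, "dy": 0, "dz": 0, "jaw": 1}, {"wx": 0, "wy": 0, "wz": 0, "dx": 0, "dy": 0, "dz": 0, "jaw": 1}, {"wx": 0, "wy": 0, "wz": 0, "dx": 0, "dy": 0, "dz": 0, "jaw": 1}])

```text
t: 9.25
ee_pos: [0.5498, 0.058, 0.0317]
ee_rot: [0.998, 0.065, -0.0, -0.0]
force: [-0.6, 0.7, 0.8]
finger_gap: 0.0883
gripper_force: 0.0
```

>>> move_arm(targets=[{"wx": 0, "wy": 0, "wz": 0, "dx": 0, "dy": 0, "dz": -0.5, "jaw": 1}, {"wx": 0, "wy": 0, "wz": 0, "dx": 0, "dy": 0, "dz": -1, "jaw": 1}, {"wx": 0, "wy": 0, "wz": 0, "dx": 0, "dy": 0, "dz": -3, "jaw": 1}, {"wx": 0, "wy": 0, "wz": 0, "dx": 0, "dy": 0, "dz": -4.5, "jaw": 1}, {"wx": 0, "wy": 0, "wz": 0, "dx": 0, "dy": 0, "dz": -4.5, "jaw": 1}, {"wx": 0, "wy": 0, "wz": 0, "dx": -2, "dy": 0, "dz": -4.4, "jaw": 1}, {"wx": 0, "wy": 0, "wz": 0, "dx": -3, "dy": 0.5, "dz": -3.8, "jaw": 1}, {"wx": 0, "wy": 0, "wz": 0, "dx": -4, "dy": 1.5, "dz": -2, "jaw": 1}, {"wx": 0, "wy": 0, "wz": 0, "dx": 0, "dy": 0, "dz": 0, "jaw": 1}, {"wx": 0, "wy": 0, "wz": 0, "dx": 0, "dy": 0, "dz": 0, "jaw": 1}])

```text
t: 10.25
ee_pos: [0.4631, 0.0263, 0.2698]
ee_rot: [0.998, 0.065, 0.001, 0.0]
force: [-0.6, 0.1, 0.6]
finger_gap: 0.0881
gripper_force: 0.0
```

```bash
python3 - <<'E'
from h import *
s=sensors.get_state();print(s['ee_pos'])
p=shot('wrist');cv2.imwrite('pics/f.png',p['color']);measure(p,['sheet','lower_slab','stand','upper_slab'])
E
```

```text
[0.46306066 0.02626525 0.26981871]
sheet 0.96 [228. 258.] 4778 z [7.1 8.4 9.6] [336.   83.6] [133.3  73.9] 24.3
sheet 0.75 [262.  98.] 8880 z [28.9 30.3 31.6] [549.1  57. ] [137.9  73.6] 7.2
stand 0.56 [355.  93.] 26963 z [15.2 23.3 24.8] [554.5 -10.5] [241.4 210.7] -82.7
upper_slab 0.93 [530. 165.] 4509 z [ 9.6 16.5 17.8] [ 517.9 -283.1] [117.7  55.4] -17.5
```

View pics/f.png

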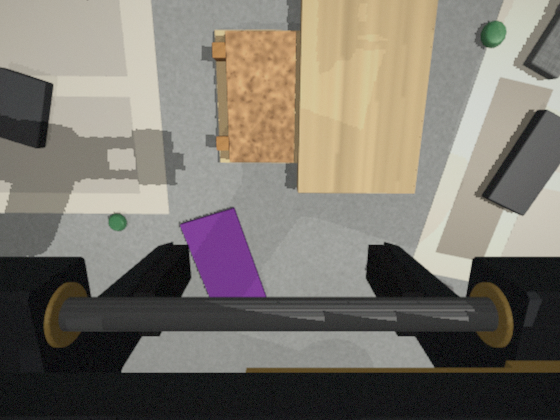

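The picture shows the cork at (262,98), flush against both stops at (219,50) and (222,143) and centred over the slab. Step 1 is met. Next I'll look at the upper slab.

>>> move_arm(targets=[{"wx": 0, "wy": 0, "wz": 8.3, "dx": 0, "dy": 0, "dz": 0, "jaw": 1}, {"wx": 0, "wy": 0, "wz": 8.3, "dx": 0, "dy": 0, "dz": 0, "jaw": 1}, {"wx": 0, "wy": 0, "wz": 8.3, "dx": 0, "dy": 0, "dz": 0, "jaw": 1}, {"wx": 0, "wy": 0, "wz": 0, "dx": 1.1, "dy": 4.6, "dz": 0.3, "jaw": 1}, {"wx": 0, "wy": 0, "wz": 0, "dx": 1.1, "dy": 4.6, "dz": 0.3, "jaw": 1}, {"wx": 0, "wy": 0, "wz": 0, "dx": 1.1, "dy": 4.6, "dz": 0.3, "jaw": 1}, {"wx": 0, "wy": 0, "wz": 0, "dx": 1.1, "dy": 4.6, "dz": 0.3, "jaw": 1}, {"wx": 0, "wy": 0, "wz": 0, "dx": 1.1, "dy": 4.6, "dz": 0.3, "jaw": 1}, {"wx": 0, "wy": 0, "wz": 0, "dx": 1.1, "dy": 4.6, "dz": 0.3, "jaw": 1}, {"wx": 0, "wy": 0, "wz": 0, "dx": 0, "dy": 0, "dz": 0, "jaw": 1}])

```text
t: 11.5
ee_pos: [0.4427, -0.2609, 0.2491]
ee_rot: [0.988, -0.154, -0.001, -0.0]
force: [-0.0, 0.3, -0.7]
finger_gap: 0.0883
gripper_force: 0.0
```

```bash
python3 - <<'E'
from h import *
s=sensors.get_state();M=R.from_quat(s['ee_rot']).as_matrix();print(s['ee_pos'],M[:,0],s['qpos'])
p=shot('wrist');cv2.imwrite('pics/g.png',p['color']);measure(p,['upper_slab','short_slab'])
E
```

```text
[ 0.44272798 -0.26093656  0.2490517 ] [ 0.9525859  -0.30426234 -0.00212651] [-7.60489629e-01  2.87747463e-01  1.52533391e+00 -7.99551053e-04
  1.33049808e+00  1.11966262e+00]
upper_slab 0.61 [278. 104.] 5629 z [15.  16.3 17.6] [ 517.7 -284.7] [117.   53.6] -17.7
```

View pics/g.png

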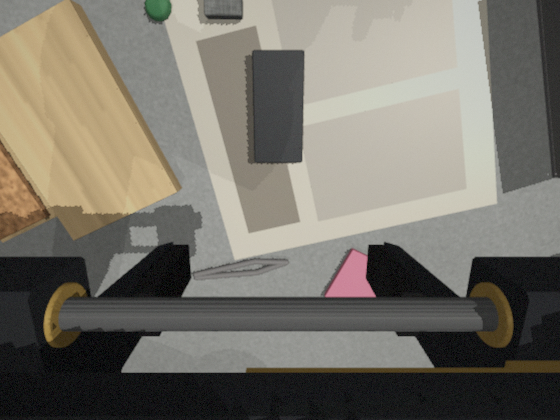

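The slab is at (278,104), parallel to the tool's x axis, and the fingers have clear space on both sides. I'll descend and grip.

>>> move_arm(targets=[{"wx": 0, "wy": 0, "wz": 0, "dx": 3.93, "dy": 0, "dz": 0, "jaw": 1}, {"wx": 0, "wy": 0, "wz": 0, "dx": 3.93, "dy": 0, "dz": 1, "jaw": 1}, {"wx": 0, "wy": 0, "wz": 0, "dx": 0, "dy": 0, "dz": 4.5, "jaw": 1}, {"wx": 0, "wy": 0, "wz": 0, "dx": 0, "dy": 0, "dz": 4.5, "jaw": 1}, {"wx": 0, "wy": 0, "wz": 0, "dx": 0, "dy": 0, "dz": 4.5, "jaw": 1}, {"wx": 0, "wy": 0, "wz": 0, "dx": 0, "dy": 0, "dz": 4, "jaw": 1}, {"wx": 0, "wy": 0, "wz": 0, "dx": 0, "dy": 0, "dz": 2.5, "jaw": 1}, {"wx": 0, "wy": 0, "wz": 0, "dx": 0, "dy": 0, "dz": 1, "jaw": 1}, {"wx": 0, "wy": 0, "wz": 0, "dx": 0, "dy": 0, "dz": 0, "jaw": 1}, {"wx": 0, "wy": 0, "wz": 0, "dx": 0, "dy": 0, "dz": 0, "jaw": 1}])

```text
t: 12.65
ee_pos: [0.5193, -0.2802, 0.0322]
ee_rot: [0.988, -0.151, 0.001, 0.001]
force: [0.1, -0.3, -0.1]
finger_gap: 0.0884
gripper_force: 0.0
```

>>> move_arm(targets=[{"wx": 0, "wy": 0, "wz": 0, "dx": 0, "dy": 0, "dz": 0.6, "jaw": 1}, {"wx": 0, "wy": 0, "wz": 0, "dx": 0, "dy": 0, "dz": 0.6, "jaw": 1}, {"wx": 0, "wy": 0, "wz": 0, "dx": 0, "dy": 0, "dz": 0.4, "jaw": 1}, {"wx": 0, "wy": 0, "wz": 0, "dx": 0, "dy": 0, "dz": 0.1, "jaw": 1}, {"wx": 0, "wy": 0, "wz": 0, "dx": 0, "dy": 0, "dz": 0, "jaw": 0.8}, {"wx": 0, "wy": 0, "wz": 0, "dx": 0, "dy": 0, "dz": 0, "jaw": 0.7}, {"wx": 0, "wy": 0, "wz": 0, "dx": 0, "dy": 0, "dz": 0, "jaw": 0.6}, {"wx": 0, "wy": 0, "wz": 0, "dx": 0, "dy": 0, "dz": 0, "jaw": 0.5}, {"wx": 0, "wy": 0, "wz": 0, "dx": 0, "dy": 0, "dz": 0, "jaw": 0.5}, {"wx": 0, "wy": 0, "wz": 0, "dx": 0, "dy": 0, "dz": 0, "jaw": 0.5}])

```text
t: 13.65
ee_pos: [0.5184, -0.2805, 0.0139]
ee_rot: [0.988, -0.152, 0.0, 0.0]
force: [-0.6, -2.0, 1.0]
finger_gap: 0.0556
gripper_force: 30.0
```

>>> move_arm(targets=[{"wx": 0, "wy": 0, "wz": 0, "dx": 0, "dy": 0, "dz": -0.5, "jaw": 0.5}, {"wx": 0, "wy": 0, "wz": 0, "dx": 0, "dy": 0, "dz": -2, "jaw": 0.5}, {"wx": 0, "wy": 0, "wz": 0, "dx": 0, "dy": 0, "dz": -3, "jaw": 0.5}, {"wx": 0, "wy": 0, "wz": 0, "dx": 0, "dy": 0, "dz": -3, "jaw": 0.5}, {"wx": 0, "wy": 0, "wz": 0, "dx": 0, "dy": 0, "dz": -2, "jaw": 0.5}, {"wx": 0, "wy": 0, "wz": -5, "dx": 0, "dy": 0, "dz": 0, "jaw": 0.5}, {"wx": 0, "wy": 0, "wz": -7, "dx": 0, "dy": 0, "dz": 0, "jaw": 0.5}, {"wx": 0, "wy": 0, "wz": -7, "dx": 0, "dy": 0, "dz": 0, "jaw": 0.5}, {"wx": 0, "wy": 0, "wz": -5.9, "dx": 0, "dy": 0, "dz": 0, "jaw": 0.5}, {"wx": 0, "wy": 0, "wz": 0, "dx": 0, "dy": 0, "dz": 0, "jaw": 0.5}])

```text
t: 14.65
ee_pos: [0.5182, -0.2798, 0.1185]
ee_rot: [0.998, 0.065, -0.0, -0.0]
force: [0.4, 0.4, -2.5]
finger_gap: 0.0562
gripper_force: 30.0
```

>>> move_arm(targets=[{"wx": 0, "wy": 0, "wz": 0, "dx": 0.4, "dy": -2, "dz": 0, "jaw": 0.5}, {"wx": 0, "wy": 0, "wz": 0, "dx": 0.8, "dy": -3.5, "dz": 0, "jaw": 0.5}, {"wx": 0, "wy": 0, "wz": 0, "dx": 0.9, "dy": -4, "dz": 0, "jaw": 0.5}, {"wx": 0, "wy": 0, "wz": 0, "dx": 0.9, "dy": -4, "dz": 0, "jaw": 0.5}, {"wx": 0, "wy": 0, "wz": 0, "dx": 0.9, "dy": -4, "dz": 0, "jaw": 0.5}, {"wx": 0, "wy": 0, "wz": 0, "dx": 0.9, "dy": -4, "dz": 0, "jaw": 0.5}, {"wx": 0, "wy": 0, "wz": 0, "dx": 0.9, "dy": -4, "dz": 0, "jaw": 0.5}, {"wx": 0, "wy": 0, "wz": 0, "dx": 0.9, "dy": -3.9, "dz": 0, "jaw": 0.5}, {"wx": 0, "wy": 0, "wz": 0, "dx": 0.6, "dy": -2.5, "dz": 0, "jaw": 0.5}, {"wx": 0, "wy": 0, "wz": 0, "dx": 0.3, "dy": -1, "dz": 0, "jaw": 0.5}])

```text
t: 15.65
ee_pos: [0.5494, 0.0589, 0.1187]
ee_rot: [0.998, 0.065, -0.0, -0.0]
force: [0.2, -0.0, -4.1]
finger_gap: 0.0556
gripper_force: 30.0
```

```bash
python3 - <<'E'
from h import *
s=sensors.get_state();M=R.from_quat(s['ee_rot']).as_matrix();print(s['ee_pos'],M[:,0],M[:,2],s['finger_gap'],s['force'])
p=shot('wrist');cv2.imwrite('pics/i.png',p['color'])
W=cloud(p);d=W-s['ee_pos'];t=d@M
for t_ in ['upper_slab','sheet']:
  for q in silhouettes(t_,p):
    m=cv2.erode(q['region'].astype(np.uint8),np.ones((3,3)))>0
    k=t[m];k=k[~np.isnan(k[:,0])]
    print(t_,q['conf'],q['position'],'tool-frame 2/50/98%',np.round(np.percentile(k,[2,50,98],axis=0)*1000,1).tolist())
E
```

```text
[0.54935848 0.05886151 0.11873075] [ 9.91449279e-01  1.30491935e-01 -4.25779466e-04] [-5.05155150e-04  5.75180131e-04 -9.99999707e-01] 0.055617986026468204 [ 0.18250454 -0.01115175 -4.06996953]
upper_slab 0.69 [277.4, 228.5] tool-frame 2/50/98% [[-50.9, -26.3, -3.5], [20.7, -0.2, -2.3], [59.5, 25.6, -1.0]]
sheet 0.69 [277.3, 127.7] tool-frame 2/50/98% [[57.5, -33.8, 87.0], [63.5, 1.5, 88.5], [68.9, 37.4, 89.8]]
sheet 0.56 [206.4, 363.2] tool-frame 2/50/98% [[-156.3, -95.5, 109.5], [-148.8, -70.0, 110.8], [-138.9, -52.4, 115.8]]
sheet 0.26 [437.7, 149.5] tool-frame 2/50/98% [[-34.8, 1.6, 93.8], [48.8, 114.8, 95.3], [107.2, 186.5, 109.8]]
```

View pics/i.png

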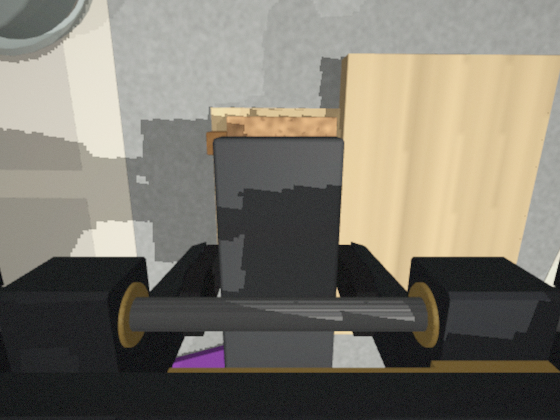

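The slab is held level and centred, with its end at row 138. The cork is below it at (277,125). I'll trim sideways and lower it.

>>> move_arm(targets=[{"wx": 0, "wy": 0, "wz": 0, "dx": 0.05, "dy": 0.38, "dz": 0, "jaw": 0.5}, {"wx": 0, "wy": 0, "wz": 0, "dx": 0, "dy": 0, "dz": 1, "jaw": 0.5}, {"wx": 0, "wy": 0, "wz": 0, "dx": 0, "dy": 0, "dz": 1.5, "jaw": 0.5}, {"wx": 0, "wy": 0, "wz": 0, "dx": 0, "dy": 0, "dz": 1.5, "jaw": 0.5}, {"wx": 0, "wy": 0, "wz": 0, "dx": 0, "dy": 0, "dz": 1, "jaw": 0.5}, {"wx": 0, "wy": 0, "wz": 0, "dx": 0, "dy": 0, "dz": 1, "jaw": 0.5}, {"wx": 0, "wy": 0, "wz": 0, "dx": 0, "dy": 0, "dz": 0.5, "jaw": 0.5}, {"wx": 0, "wy": 0, "wz": 0, "dx": 0, "dy": 0, "dz": 0, "jaw": 0.5}, {"wx": 0, "wy": 0, "wz": 0, "dx": 0, "dy": 0, "dz": 0, "jaw": 0.5}, {"wx": 0, "wy": 0, "wz": 0, "dx": 0, "dy": 0, "dz": 0, "jaw": 0.5}])

```text
t: 16.8
ee_pos: [0.5514, 0.052, 0.0543]
ee_rot: [0.998, 0.065, 0.001, 0.0]
force: [0.3, 0.0, -2.8]
finger_gap: 0.0557
gripper_force: 30.0
```

>>> move_arm(targets=[{"wx": 0, "wy": 0, "wz": 0, "dx": 0, "dy": 0, "dz": 0.2, "jaw": 0.5}, {"wx": 0, "wy": 0, "wz": 0, "dx": 0, "dy": 0, "dz": 0.2, "jaw": 0.5}, {"wx": 0, "wy": 0, "wz": 0, "dx": 0, "dy": 0, "dz": 0.1, "jaw": 0.5}, {"wx": 0, "wy": 0, "wz": 0, "dx": 0, "dy": 0, "dz": 0.1, "jaw": 0.5}, {"wx": 0, "wy": 0, "wz": 0, "dx": 0, "dy": 0, "dz": 0.1, "jaw": 0.5}, {"wx": 0, "wy": 0, "wz": 0, "dx": 0, "dy": 0, "dz": 0.05, "jaw": 0.5}, {"wx": 0, "wy": 0, "wz": 0, "dx": 0, "dy": 0, "dz": 0, "jaw": 0.5}, {"wx": 0, "wy": 0, "wz": 0, "dx": 0, "dy": 0, "dz": 0, "jaw": 0.5}, {"wx": 0, "wy": 0, "wz": 0, "dx": 0, "dy": 0, "dz": 0, "jaw": 0.5}, {"wx": 0, "wy": 0, "wz": 0, "dx": 0, "dy": 0, "dz": 0, "jaw": 0.5}])

```text
t: 17.8
ee_pos: [0.5511, 0.052, 0.0463]
ee_rot: [0.998, 0.065, 0.0, 0.0]
force: [-1.1, 0.1, -2.6]
finger_gap: 0.0556
gripper_force: 30.0
```

>>> move_arm(targets=[{"wx": 0, "wy": 0, "wz": 0, "dx": 0, "dy": -0.15, "dz": 0, "jaw": 0.5}, {"wx": 0, "wy": 0, "wz": 0, "dx": 0, "dy": -0.1, "dz": 0, "jaw": 0.5}, {"wx": 0, "wy": 0, "wz": 0, "dx": 0, "dy": 0, "dz": 0, "jaw": 0.5}, {"wx": 0, "wy": 0, "wz": 0, "dx": 0, "dy": 0, "dz": 0.05, "jaw": 0.5}, {"wx": 0, "wy": 0, "wz": 0, "dx": 0, "dy": 0, "dz": 0.05, "jaw": 0.5}, {"wx": 0, "wy": 0, "wz": 0, "dx": 0, "dy": 0, "dz": 0.05, "jaw": 0.5}, {"wx": 0, "wy": 0, "wz": 0, "dx": 0, "dy": 0, "dz": 0.04, "jaw": 0.5}, {"wx": 0, "wy": 0, "wz": 0, "dx": 0, "dy": 0, "dz": 0, "jaw": 0.5}, {"wx": 0, "wy": 0, "wz": 0, "dx": 0, "dy": 0, "dz": 0, "jaw": 0.5}, {"wx": 0, "wy": 0, "wz": 0, "dx": 0, "dy": 0, "dz": 0, "jaw": 0.5}])

```text
t: 18.8
ee_pos: [0.5507, 0.0545, 0.0443]
ee_rot: [0.998, 0.065, 0.0, 0.0]
force: [-0.4, -0.6, -2.1]
finger_gap: 0.0556
gripper_force: 30.0
```

>>> move_arm(targets=[{"wx": 0, "wy": 0, "wz": 0, "dx": 0, "dy": 0, "dz": 0.03, "jaw": 0.5}, {"wx": 0, "wy": 0, "wz": 0, "dx": 0, "dy": 0, "dz": 0.03, "jaw": 0.5}, {"wx": 0, "wy": 0, "wz": 0, "dx": 0, "dy": 0, "dz": 0, "jaw": 0.5}, {"wx": 0, "wy": 0, "wz": 0, "dx": 0, "dy": 0, "dz": 0, "jaw": 0.5}, {"wx": 0, "wy": 0, "wz": 0, "dx": 0, "dy": 0, "dz": 0, "jaw": 0.5}, {"wx": 0, "wy": 0, "wz": 0, "dx": 0, "dy": 0, "dz": 0, "jaw": 0.5}, {"wx": 0, "wy": 0, "wz": 0, "dx": 0, "dy": 0, "dz": 0, "jaw": 0.5}, {"wx": 0, "wy": 0, "wz": 0, "dx": 0, "dy": 0, "dz": 0, "jaw": 0.5}, {"wx": 0, "wy": 0, "wz": 0, "dx": 0, "dy": 0, "dz": 0, "jaw": 0.5}, {"wx": 0, "wy": 0, "wz": 0, "dx": 0, "dy": 0, "dz": 0, "jaw": 0.5}])

```text
t: 19.8
ee_pos: [0.5507, 0.0545, 0.0438]
ee_rot: [0.998, 0.065, 0.0, 0.0]
force: [-3.1, -0.2, 3.8]
finger_gap: 0.0556
gripper_force: 30.0
```

The slab is in contact with the cork. I'll release and retreat.

>>> move_arm(targets=[{"wx": 0, "wy": 0, "wz": 0, "dx": 0, "dy": 0, "dz": 0, "jaw": 0.65}, {"wx": 0, "wy": 0, "wz": 0, "dx": 0, "dy": 0, "dz": 0, "jaw": 0.75}, {"wx": 0, "wy": 0, "wz": 0, "dx": 0, "dy": 0, "dz": 0, "jaw": 0.85}, {"wx": 0, "wy": 0, "wz": 0, "dx": 0, "dy": 0, "dz": 0, "jaw": 0.95}, {"wx": 0, "wy": 0, "wz": 0, "dx": 0, "dy": 0, "dz": 0, "jaw": 0.95}, {"wx": 0, "wy": 0, "wz": 0, "dx": 0, "dy": 0, "dz": 0, "jaw": 0.95}, {"wx": 0, "wy": 0, "wz": 0, "dx": 0, "dy": 0, "dz": -0.5, "jaw": 0.95}, {"wx": 0, "wy": 0, "wz": 0, "dx": 0, "dy": 0, "dz": -1, "jaw": 0.95}, {"wx": 0, "wy": 0, "wz": 0, "dx": 0, "dy": 0, "dz": -2, "jaw": 0.95}, {"wx": 0, "wy": 0, "wz": 0, "dx": 0, "dy": 0, "dz": -3, "jaw": 0.95}])

```text
t: 20.8
ee_pos: [0.5501, 0.0546, 0.1092]
ee_rot: [0.998, 0.065, -0.001, -0.0]
force: [-0.3, 0.7, 0.6]
finger_gap: 0.0835
gripper_force: 0.0
```

>>> move_arm(targets=[{"wx": 0, "wy": 0, "wz": 0, "dx": 0, "dy": 0, "dz": -4.5, "jaw": 1}, {"wx": 0, "wy": 0, "wz": 0, "dx": 0, "dy": 0, "dz": -4.5, "jaw": 1}, {"wx": 0, "wy": 0, "wz": 0, "dx": -3, "dy": 0, "dz": -3, "jaw": 1}, {"wx": 0, "wy": 0, "wz": 0, "dx": -3, "dy": 0, "dz": -3, "jaw": 1}, {"wx": 0, "wy": 0, "wz": 0, "dx": -3, "dy": 0, "dz": -2, "jaw": 1}, {"wx": 0, "wy": 0, "wz": 0, "dx": 0, "dy": 0, "dz": 0, "jaw": 1}, {"wx": 0, "wy": 0, "wz": 0, "dx": 0, "dy": 0, "dz": 0, "jaw": 1}, {"wx": 0, "wy": 0, "wz": 0, "dx": 0, "dy": 0, "dz": 0, "jaw": 1}, {"wx": 0, "wy": 0, "wz": 0, "dx": 0, "dy": 0, "dz": 0, "jaw": 1}, {"wx": 0, "wy": 0, "wz": 0, "dx": 0, "dy": 0, "dz": 0, "jaw": 1}])

```text
t: 21.8
ee_pos: [0.4617, 0.0429, 0.278]
ee_rot: [0.998, 0.065, -0.001, -0.0]
force: [0.1, -0.3, 0.1]
finger_gap: 0.0882
gripper_force: 0.0
```

```bash
python3 - <<'E'
from h import *
p=shot('wrist');cv2.imwrite('pics/j.png',p['color']);measure(p,['upper_slab','sheet','lower_slab','stand'])
E
```

```text
upper_slab 0.76 [278.  91.] 5765 z [44.9 46.3 47.6] [551.4  54.4] [117.   53.5] 8.1
sheet 0.97 [240. 255.] 4809 z [7.1 8.4 9.6] [333.4  82.8] [138.2  73.9] 25.0
sheet 0.88 [253. 104.] 2738 z [29.  30.3 31.6] [549.1  56.8] [139.7  74.7] 7.6
sheet 0.7 [370.  92.] 26091 z [20.  23.3 24.8] [556. -11.] [240.1 212.3] -82.8
stand 0.93 [371.  90.] 26094 z [18.7 23.3 24.8] [555.8 -11.3] [240.5 212.7] -82.7
```

View pics/j.png

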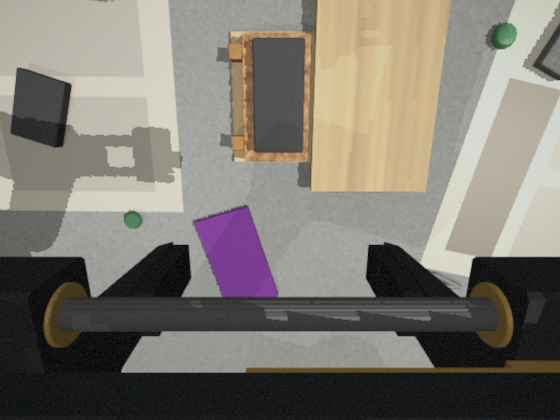

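The picture shows the slab at (278,95), squarely on the cork, and the cork still against both stops. The slab's top is at 46 mm, as expected. I'm handing the job in.

```bash
python3 -c "
from station import bot
print(bot.finish_job())"
```

```text
the job is handed in; nothing more can be done
None
```

The job is handed in, with no verdict returned: in the last wrist picture the cork was against both stops and centred, and the upper slab lay flat on it, within about 2 mm and 1° of squarely above the lower slab.

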